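# Lock the detector carriage with its clevis pin

## Robot

A 7-joint arm with a two-finger parallel gripper is mounted at the origin on the work surface. World frame = base frame: x ahead of the robot, y to its left, z up, the work surface at z = 0. Lengths are in m, angles in rad, forces in N, time in s.
With the tool pointing down it reaches from about 0.425 to 0.875 m from the base axis. Payload 4.7 kg.
Tool frame: the origin (TCP) lies between the finger pads; the fingertips stand 11 mm ahead of it and the grasp point (between the pads) lies 8 mm behind it; z points along the fingers, y is the line along which they close (so a half turn about z gives the same grasp; the last joint's range is limited). The gripper opens to 87 mm and grips with 3 to 60 N. Pads are 19 mm wide; open, the fingers measure 117 mm over their backs; the gripper's body (75 mm by 190 mm) begins 51 mm behind the grasp point.
Start: joints at [1.333, 0.321, -0.07, 1.45, 0.023, 1.371, -0.057], TCP at [0.162, -0.63, 0.234] pointing down, gripper open.
Joint ranges: [-2.86, 2.86], [-0.3, 2.09], [-1.38, 1.24], [0.06, 2.45], [-1.56, 4.7], [0.09, 2.05], [-2.69, 2.69]. Speed limits (rad/s): [2.57, 2.57, 3.14, 3.14, 3.14, 3.14, 3.14].

## Interface

Orientations are given as a rotation vector (axis times angle).
In Python, from bench import ctrl gives the robot as it stands. The module is installed in compiled form; this text tells all that it offers.
- The arm moves only by the shell command python3 -m inch 'ROWS' [FORCE]. ROWS is JSON, a list of rows, each an object with "slide": the shift along the tool's x, y, z scaled (see below), a list of three; "angular": the turn, a rotation vector about the tool's x, y, z scaled (see below), a list of three; "claw": the opening, from -1 (shut) to 1 (fully open). In form: [{"slide": [tx, ty, tz], "angular": [rx, ry, rz], "claw": claw}, ...]. A call has 1 to 10 rows; each row is the pose to reach, as a shift and turn from the pose commanded when the call began, along the tool's axes at that moment; what a row does not reach only later rows make up. The controller multiplies each number of a shift by 0.25 m and each number of a turn by 30 degrees. A row lasts 1/10 s, in which the tool goes at most 50 mm and 8.59 degrees, less where a joint would pass 70% of its speed; a pose out of reach is approached as far as the arm can. A call with a number of a shift or a turn outside -1 to 1 is refused whole. A call with a gripper value outside its range is refused whole. The fingers move at their own pace and stop on an object; FORCE is the grip in N (left out, the last holds). Time passes only in rows, so rows that repeat a pose let the fingers close. It gives the time, the measured TCP pose, the force, the opening and the grip force at its end, in the units of the state.
- ctrl.get_state(): the state, without advancing time (a new reading comes with each control period).
- ctrl.get_image(name): name is "scene" or "top" or "wrist"; returns a dict with "color" (480x640x3 uint8, red, green, blue), "depth" (480x640 float32, m along the optical axis (not along the pixel's ray), 0 where there is no reading), "camera_matrix" (3x3 intrinsics, pixels), "extrinsics" (4x4, takes a point from camera to world coordinates); the wrist camera has in their place "tool_from_camera" (4x4, takes a point from camera to tool coordinates, whose origin is the TCP and whose axes are the flange's). Camera axes: x right, y up, looking along -z (the intrinsics and any distortion apply to the point x, -y, -z); pixel columns grow to the right and rows downward; lengths in m; the calibration is good to about 2 mm. A picture is of the moment at which its call begins: read the wrist's pose just before it.
- ctrl.close_job(): hands the job in; it is judged then, once.
Trained networks look in the newest picture that a camera, given by its name, has taken for a name from the list of things; names that differ only in an ending like _2 or _b are one class to them, and where a whole thing is asked for, a point or a joint stands for the part that bears it (a point fixed in the world has none). Each returns a list of dicts, best first, with "confidence" (0 to 1); they miss things now and then, are a little off and sometimes report something else, mostly with a low value. They report only what shows in the picture. A call takes as long as a camera call.
- ctrl.find_in(query, camera): "bbox" ([centre column, centre row, width, height] in pixels, round what is visible of it).
- ctrl.outline_of(query, camera): "mask" (480x640 bool, what is visible of it) and "bbox" ([centre column, centre row, width, height] in pixels, round what is visible of it).
The state is a dict: "time": time; "joint_positions": joint angles; "qd": joint speeds; "joint_torque": joint torques, N m; "position": TCP position; "tool_rot": TCP orientation; "ft_force": force on the tool from outside, world axes, zero at the start; "torque": the same for the moment, N m; "grip_width": opening from 0.0 (shut) to 1.0 (fully open); "grip_force": force on a finger pad.
Only numpy, scipy, OpenCV 4.12 (cv2) and the standard library are available. Lean on these libraries where they do the work, as an engineer would, in place of code of your own. Each camera call takes 0.05 s, during which the arm holds its last target. There are 200 camera calls.

## Task

On the inclined stage, slide the black detector carriage fully home so that its tongue sits in the clevis, then take the lock pin (tall slim handle above a flange) out of the grey rack and push it through the clevis and tongue until its flange sits on the clevis, and let go. Leave the other two tools in the rack and everything else on the bench where they are.

Things in the scene. Friction and masses are not known exactly. Their poses are not given: they have to be found in the camera images.
- stage: Fixed bare-metal stage; base 150 x 220 x 10 mm; origin at the centre of the base's underside, z up. Its sloping top plate (130 x 220 mm) is turned 0.5 rad (28.6 deg) about the stage's y axis: its normal leans to the stage's -x (robot) side. A black detector carriage slides along stage +y into a clevis at the +y end.
- clevis_hole (a point): Mouth centre of the upper ear's hole, on the ear's top. z = hole axis, outwards (28.6 deg from vertical); y = the way the carriage slides home; x = up the slope. Clevis: two aluminium ears 40 (x) x 38 (y) x 8 mm, 12.5 mm through holes, joined by a web at +y; upper ear z -8 to 0, lower -30 to -22, tongue between at -19 to -11, sloping plate at -50 mm.
- carriage (a joint): Travel of the detector carriage along the slope, m: 0 = furthest from the clevis, 0.070 = home against the stop, where the tongue's hole lines up with the ears' holes. Stiff (about 2 N), stays where left.
- carriage_post (a point): On the axis of the carriage's steel grip post, 8 mm below its top. Post 16 mm diameter, 28 mm tall along z (normal to the slope), on a black box 46 (x) x 50 (y) mm whose top is 20 mm below this point. Axes as clevis_hole. When home this point is 54 mm towards -y and 20 mm towards +z from clevis_hole.
- tongue_hole (a point): Centre of the 12.5 mm hole in the carriage's aluminium tongue (30 mm wide, 8 mm thick, reaching 17 mm past the hole towards +y), on the tongue's top face. Axes as clevis_hole. When home it is 11 mm below clevis_hole on the hole axis.
- rack: Fixed grey plastic block 50 (x) x 150 (y) x 50 mm high; origin at the centre of its underside. Three upright holes in a row along its y at -50, 0 and +50 mm, holding the lock pin, a thumbscrew and a driver, in any order.
- lock_pin: Loose steel lock pin, 70 g; origin at the centre of its tip, z along it towards the handle. Shank 10 mm diameter, 42 mm long, last 8 mm tapered to 4 mm; flange 24 mm diameter at z = 42 to 47 mm; dark handle 18 mm diameter at z = 47 to 79 mm, a 4 mm button on top. Starts upright in a rack hole, flange resting on the rack's top.
- pin_shoulder (a point): Centre of the underside of the lock pin's flange, 42 mm above its tip; axes as lock_pin. Fully in, it coincides with clevis_hole.
- thumbscrew: Loose thumbscrew standing in the rack, not to be used: wide flat head 36 mm diameter, 12 mm high; origin at its tip, 25 mm below the head.
- driver: Loose driver standing in the rack, not to be used: plain black handle 25 mm diameter, 56 mm high, no flange; origin at its tip, 42 mm below the handle.
- lens_post: Bystander: small lens on a steel post, 75 mm high, 32 mm wide; origin under its base.
- adapter: Bystander: black power brick 55 x 125 x 34 mm; origin under its centre.
- amp_box: Bystander: aluminium amplifier box 82 x 107 x 25 mm; origin under its centre.
- laser_box: Bystander: black laser box 60 x 85 x 26 mm; origin under its centre.
- screw_tray: Bystander: clear tray 90 x 130 x 30 mm; origin under its centre.
- mug: Bystander: white mug, 76 mm diameter, 85 mm high; origin under its centre.

How it is judged:
By the outcome, as a careful person would: the job done as asked, in the order asked, and still so for the second after the job is handed in, with the robot touching nothing.
It also fails if it takes over 64 s, if anything falls off the work surface, if the arm or the gripper's body presses on something with over 40 N, if the wrist force passes 120 N, or if a joint passes its speed limit or range.

## Working session

There is one attempt and no reset: what is moved stays moved. The work goes in short steps, Python scripts to look and compute and a shell command to move; the robot and the scene stay as the last step left them, time stands still between calls to the robot, and variables do not carry over. Pictures are saved under pics/ and viewed, at most 10 in all, crops included, and the job is handed in when it is done.

```bash
mkdir -p pics; cat > h.py <<'E'
import numpy as np, cv2
from scipy.spatial.transform import Rotation as R
from bench import ctrl
def cloud(im, st=None):
    K=im["camera_matrix"]; d=im["depth"]; v,u=np.mgrid[:480,:640]
    p=np.stack([(u-K[0,2])/K[0,0]*d,-(v-K[1,2])/K[1,1]*d,-d],-1)
    T=np.array(im.get("extrinsics")) if "extrinsics" in im else None
    if T is None:
        W=np.eye(4); W[:3,:3]=R.from_rotvec(st["tool_rot"]).as_matrix(); W[:3,3]=st["position"]
        T=W@np.array(im["tool_from_camera"])
    return p@T[:3,:3].T+T[:3,3]
def save(im,n): cv2.imwrite("pics/"+n,im["color"][...,::-1])
def rowto(P,Rm,st=None):
    """slide/angular numbers to take the tool from state pose to P,Rm"""
    st=st or ctrl.get_state(); R0=R.from_rotvec(st["tool_rot"]).as_matrix()
    s=R0.T@(np.array(P)-st["position"])/0.25
    a=np.degrees(R.from_matrix(R0.T@Rm).as_rotvec())/30
    return s.round(4),a.round(4)
E
python3 - <<'E'
from h import *
np.set_printoptions(precision=4,suppress=True)
print(ctrl.get_state())
for c in ("scene","top"):
    im=ctrl.get_image(c); save(im,c+"1.png"); P=cloud(im); np.savez(c+".npz",P=P,c=im["color"])
    print(c,im["camera_matrix"],im["extrinsics"], (im["depth"]>0).mean())
    for q in ("stage","carriage","lock_pin","thumbscrew","driver","rack","carriage_post","tongue_hole","mug","adapter","lens_post"):
        for r in ctrl.outline_of(q,c)[:2]:
            pts=P[r["mask"]]; 
            print(q,round(r["confidence"],2),np.round(r["bbox"]),np.median(pts,0) if len(pts) else 0,np.percentile(pts[:,2],98) if len(pts) else 0)
E
```

```text
{'time': 0.0, 'joint_positions': array([ 1.3331,  0.3218, -0.0701,  1.4517,  0.0226,  1.3708, -0.0569]), 'qd': array([ 0.001 , -0.0011, -0.0007, -0.0004, -0.0004, -0.0009, -0.0014]), 'joint_torque': array([ -0.0006, -49.1282,  -0.4041, -31.2526,  -0.0638,   0.0435,
         0.0002]), 'position': array([ 0.1618, -0.629 ,  0.2325]), 'tool_rot': array([-3.1148, -0.3943,  0.0005]), 'ft_force': array([-0.259 ,  0.0733,  0.1119]), 'torque': array([ 0.0135, -0.0431,  0.0052]), 'grip_force': 0.0, 'grip_width': 0.9989328739293858}
scene [[438.8236   0.     324.6585]
 [  0.     438.8236 234.3577]
 [  0.       0.       1.    ]] [[-0.5966 -0.5797  0.555   1.1478]
 [ 0.8024 -0.4175  0.4265  0.4573]
 [-0.0155  0.6997  0.7142  0.8918]
 [ 0.      0.      0.      1.    ]] 0.9959114583333334
stage 0.66 [373. 318. 109. 100.] [0.6497 0.2012 0.0599] 0.10691877458389491
carriage 0.96 [374. 288.  48.  35.] [0.6102 0.1586 0.0907] 0.1211931952710414
thumbscrew 0.55 [243. 233.  18.  12.] [ 0.6229 -0.2169  0.0613] 0.06487195348860612
driver 0.52 [258. 238.  10.  20.] [ 0.6284 -0.1638  0.0835] 0.107577483426784
[... 1314 characters left out ...]
214.  11.   9.] [ 0.617  -0.2177  0.0622] 0.06891892949297447
driver 0.53 [377. 213.   6.  11.] [ 0.6164 -0.1651  0.104 ] 0.11233006922022191
rack 0.67 [395. 215.  60.  21.] [ 0.6094 -0.2128  0.0494] 0.05712840578237987
carriage_post 0.74 [244. 222.  41.  25.] [0.5972 0.1584 0.0921] 0.12305363661390595
carriage_post 0.41 [251. 300.  58.  24.] [0.4048 0.1573 0.0339] 0.04046011259756701
tongue_hole 0.9 [242. 225.  41.  25.] [0.5965 0.1579 0.0927] 0.12314551359271451
mug 0.6 [477. 197.  45.  32.] [ 0.6584 -0.442   0.04  ] 0.088140878023468
adapter 0.6 [251. 299.  53.  23.] [0.4055 0.1587 0.0339] 0.040417020388447855
lens_post 0.49 [312. 238.  12.  15.] [0.5581 0.0023 0.0645] 0.07909255539938329
```

```bash
python3 - <<'E'
from h import *
a=cv2.imread("pics/scene1.png")[190:390,150:470]; b=cv2.imread("pics/top1.png")[170:320,180:500]
cv2.imwrite("pics/c1.png",np.vstack([cv2.resize(a,(640,400 )),cv2.resize(b,(640,300))])[:,:][:600] if 0 else cv2.resize(np.vstack([a,b]),(731,600*1),interpolation=cv2.INTER_CUBIC) if 0 else cv2.resize(np.vstack([a,b]),None,fx=1.7,fy=1.7,interpolation=cv2.INTER_CUBIC))
E
```

```text
(no output)
```

View pics/c1.png

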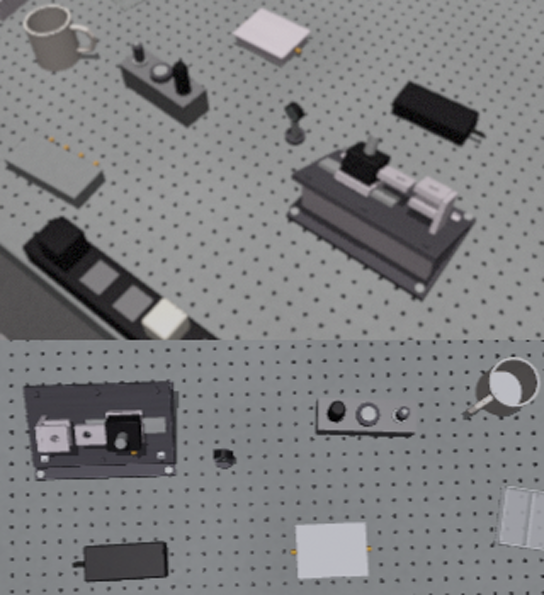

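```bash
python3 - <<'E'
from h import *
np.set_printoptions(precision=4,suppress=True)
for c in ("top","scene"):
    P=np.load(c+".npz")["P"].reshape(-1,3)
    m=(abs(P[:,0]-.6)<.13)&(abs(P[:,1]-.2)<.17)&(P[:,2]>.015)&(P[:,2]<.12); Q=P[m]
    rng=np.random.default_rng(0); best=(0,)
    for _ in range(1500):
        a=Q[rng.choice(len(Q),3,0)]; n=np.cross(a[1]-a[0],a[2]-a[0]); n/=np.linalg.norm(n)+1e-9
        n*=np.sign(n[2])
        if not .8<n[2]<.95 or n[0]>0: continue
        i=abs((Q-a[0])@n)<.002
        if i.sum()>best[0]: best=(i.sum(),i)
    I=Q[best[1]]; ce=I.mean(0); n=np.linalg.svd(I-ce)[2][2]; n*=np.sign(n[2])
    print(c,best[0],ce,n,"tilt",np.arccos(n[2]),"yaw",np.arctan2(-n[1],-n[0]))
    # 2d footprint of points on plane
    ey=np.cross([0,0,1],-n*[1,1,0]); ey/=np.linalg.norm(ey); ex=np.cross(ey,n)
    uv=np.c_[(Q-ce)@ex,(Q-ce)@ey,(Q-ce)@n]; on=abs(uv[:,2])<.003
    print("ey",ey,"ex",ex)
    rect=cv2.minAreaRect(uv[on,:2].astype(np.float32)); print(rect)
    # post/ears: height bands
    for lo,hi in ((.046,.056),(.072,.082),(.047,.053)):
        s=(uv[:,2]>lo)&(uv[:,2]<hi); 
        if s.sum(): print(lo,s.sum(),"x",np.percentile(uv[s,0],[2,50,98]),"y",np.percentile(uv[s,1],[2,50,98]))
    s=uv[:,2]>.062; print("post",s.sum(),uv[s].mean(0),uv[s].max(0),Q[s].mean(0))
E
```

```text
top 1503 [0.6185 0.1881 0.0581] [-0.4808  0.0043  0.8768] tilt 0.5015655220896761 yaw -0.008944504671877523
ey [ 0.0089  1.     -0.    ] ex [ 0.8768 -0.0078  0.4808]
((-0.016524560749530792, 0.0019695088267326355), (0.15039634704589844, 0.2200980931520462), 0.595242977142334)
0.046 517 x [-0.0281 -0.0045  0.0156] y [-0.0611 -0.0138  0.0865]
0.072 6 x [-0.0135 -0.0105 -0.007 ] y [-0.0424 -0.0401 -0.0328]
0.047 422 x [-0.0282 -0.0057  0.0155] y [-0.061  -0.0142  0.0865]
post 16 [-0.0042 -0.0381  0.0699] [ 0.0025 -0.0322  0.0773] [0.5809 0.1504 0.1175]
scene 1674 [0.6334 0.2032 0.0639] [-0.4775 -0.0012  0.8786] tilt 0.49785356315753027 yaw 0.0024654243149167024
ey [-0.0025  1.      0.    ] ex [0.8786 0.0022 0.4775]
((-0.02692312002182007, -0.015647485852241516), (0.14765648543834686, 0.22169847786426544), 0.6814494132995605)
0.046 402 x [-0.0421 -0.0157  0.0023] y [-0.0776  0.0268  0.0708]
0.072 5 x [-0.0283 -0.024  -0.0185] y [-0.0565 -0.0499 -0.0472]
0.047 375 x [-0.0422 -0.0163  0.0019] y [-0.0777  0.0284  0.0705]
post 30 [-0.0177 -0.0528  0.0682] [-0.0131 -0.0471  0.0776] [0.5854 0.1502 0.1154]
```

```bash
python3 - <<'E'
from h import *
print(ctrl.get_image("wrist")["tool_from_camera"],ctrl.get_image("wrist")["camera_matrix"])
D=np.array([[1,0,0],[0,-1,0],[0,0,-1.]])
print(rowto([.36,-.46,.3],D)); print(rowto([.53,-.27,.32],D))
E
```

```text
[[-6.34398316e-04  9.59907596e-01  2.80315902e-01  7.79861677e-02]
 [ 9.99999551e-01  4.11472041e-04  8.54118127e-04  6.56132236e-04]
 [ 7.04532321e-04  2.80316318e-01 -9.59907425e-01 -1.52220966e-01]
 [ 0.00000000e+00  0.00000000e+00  0.00000000e+00  1.00000000e+00]] [[365.50671232   0.         318.72793852]
 [  0.         365.50671232 246.70988281]
 [  0.           0.           1.        ]]
(array([ 0.9362, -0.4593, -0.2658]), array([1.000e-04, 0.000e+00, 4.809e-01]))
(array([ 1.7842, -1.0259, -0.3458]), array([1.000e-04, 0.000e+00, 4.809e-01]))
```

```bash
python3 -m inch '[{"slide":[0.16,-0.08,-0.1],"angular":[0,0,0.1],"claw":0},{"slide":[0.32,-0.16,-0.2],"angular":[0,0,0.25],"claw":0},{"slide":[0.48,-0.24,-0.27],"angular":[0,0,0.48],"claw":0},{"slide":[0.64,-0.32,-0.27],"angular":[0,0,0.48],"claw":0},{"slide":[0.8,-0.4,-0.27],"angular":[0,0,0.48],"claw":0},{"slide":[0.94,-0.46,-0.27],"angular":[0,0,0.48],"claw":0},{"slide":[0.94,-0.46,-0.27],"angular":[0,0,0.48],"claw":0}]'
python3 - <<'E'
from h import *
D=np.array([[1,0,0],[0,-1,0],[0,0,-1.]])
print(rowto([.55,-.26,.25],D))
E
```

```text
time: 2.0
position: [0.3672, -0.4541, 0.3015]
tool_rot: [-3.14, -0.019, -0.005]
ft_force: [-0.2, 0.4, -0.1]
grip_width: 0.518
grip_force: 0.0
(array([ 0.7394, -0.7671,  0.2101]), array([-0.0036, -0.0066,  0.0226]))
```

```bash
python3 -m inch '[{"slide":[0.14,-0.14,0],"angular":[0,0,0],"claw":0},{"slide":[0.28,-0.28,0],"angular":[0,0,0],"claw":0},{"slide":[0.42,-0.42,0.05],"angular":[0,0,0],"claw":0},{"slide":[0.56,-0.56,0.1],"angular":[0,0,0],"claw":0},{"slide":[0.7,-0.7,0.15],"angular":[0,0,0],"claw":0},{"slide":[0.84,-0.77,0.21],"angular":[0,0,0],"claw":0},{"slide":[0.86,-0.77,0.21],"angular":[0,0,0.02],"claw":0},{"slide":[0.86,-0.77,0.21],"angular":[0,0,0.02],"claw":0}]'
python3 - <<'E'
from h import *
np.set_printoptions(precision=4,suppress=True)
st=ctrl.get_state(); im=ctrl.get_image("wrist"); save(im,"w1.png"); P=cloud(im,st); np.savez("w1.npz",P=P)
print(st["position"],st["tool_rot"],st["ft_force"],abs(st["qd"]).max())
for q in ("lock_pin","thumbscrew","driver","rack"):
    for r in ctrl.outline_of(q,"wrist")[:2]:
        p=P[r["mask"]]; print(q,r["confidence"],r["bbox"],np.median(p,0))
        if q=="lock_pin":
            for lo,hi in ((.052,.058),(.06,.082),(.082,.088),(.088,.1)):
                s=p[(p[:,2]>lo)&(p[:,2]<hi)]; print(lo,len(s),(s.min(0)+s.max(0))/2 if len(s) else 0,np.ptp(s,0) if len(s) else 0)
Q=P.reshape(-1,3); m=(abs(Q[:,2]-.05)<.003)&(abs(Q[:,0]-.61)<.06)&(abs(Q[:,1]+.215)<.11); print("racktop",m.sum(),cv2.minAreaRect(Q[m,:2].astype(np.float32)))
E
```

```text
time: 2.8
position: [0.5763, -0.2663, 0.2475]
tool_rot: [-3.141, 0.012, 0.002]
ft_force: [-1.5, -1.1, 0.1]
grip_width: 0.5
grip_force: 0.0
[ 0.5763 -0.2663  0.2475] [-3.1408  0.0124  0.0022] [-1.4647 -1.1321  0.1456] 0.036647464157276904
lock_pin 0.85 [322.5, 184.7, 26.3, 26.6] [ 0.6199 -0.2694  0.0873]
0.052 145 [ 0.6192 -0.2692  0.0549] [0.0184 0.0233 0.0055]
0.06 39 [ 0.6221 -0.2686  0.0709] [0.0075 0.0158 0.0214]
0.082 154 [ 0.6173 -0.2694  0.0852] [0.0169 0.017  0.0055]
0.088 180 [ 0.6175 -0.2694  0.091 ] [0.0167 0.0169 0.0059]
thumbscrew 0.83 [269.0, 180.2, 42.3, 41.2] [ 0.6205 -0.2199  0.0634]
driver 0.61 [207.5, 178.1, 41.0, 30.4] [ 0.6246 -0.1753  0.1026]
rack 0.77 [267.0, 176.9, 162.8, 59.8] [ 0.6253 -0.232   0.051 ]
racktop 5710 ((0.6199352145195007, -0.2192412167787552), (0.1503835916519165, 0.050131916999816895), 86.57227325439453)
```

View pics/w1.png

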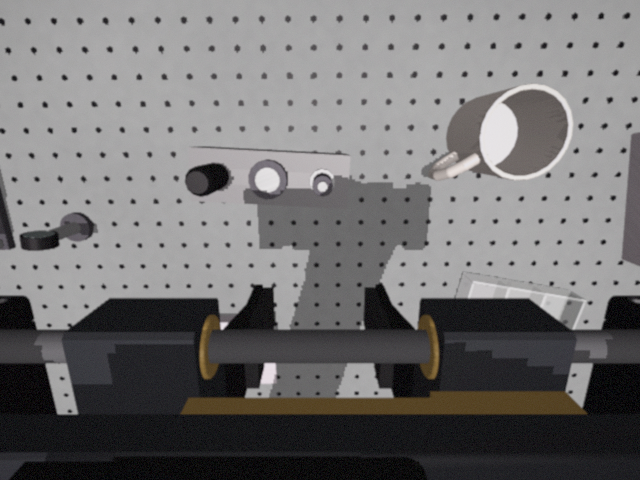

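```bash
python3 -m inch '[{"slide":[0,-0.2,0],"angular":[0,0,0],"claw":0},{"slide":[0,-0.4,0],"angular":[0,0,0],"claw":0},{"slide":[0,-0.6,0],"angular":[0,0,0],"claw":0},{"slide":[0,-0.8,0],"angular":[0,0,0],"claw":0},{"slide":[0,-0.98,0],"angular":[0,0,0],"claw":0},{"slide":[0,-0.98,0],"angular":[0,0,0],"claw":0}]'
python3 - <<'E'
from h import *
c,s=np.cos(.5),np.sin(.5)
D=np.array([[c,0,s],[0,-1,0],[s,0,-c]])
print(ctrl.get_state()["joint_positions"],rowto([.524,.20,.22],D))
E
```

```text
time: 3.65
position: [0.5777, -0.0135, 0.25]
tool_rot: [-3.138, -0.001, -0.003]
ft_force: [-0.1, -0.7, 0.6]
grip_width: 0.497
grip_force: 0.0
[ 0.4459871   0.1955066  -0.53307949  1.59839676  0.09760118  1.37286369
 -1.6676714 ] (array([-0.2144, -0.8538,  0.1222]), array([-0.0067,  0.951 ,  0.    ]))
```

```bash
python3 -m inch '[{"slide":[-0.04,-0.17,0],"angular":[0,0.2,0],"claw":0},{"slide":[-0.08,-0.34,0.02],"angular":[0,0.4,0],"claw":0},{"slide":[-0.12,-0.51,0.04],"angular":[0,0.6,0],"claw":0},{"slide":[-0.17,-0.68,0.08],"angular":[0,0.8,0],"claw":0},{"slide":[-0.21,-0.85,0.12],"angular":[0,0.95,0],"claw":0},{"slide":[-0.21,-0.85,0.12],"angular":[0,0.95,0],"claw":0},{"slide":[-0.21,-0.85,0.12],"angular":[0,0.95,0],"claw":0},{"slide":[-0.21,-0.85,0.12],"angular":[0,0.95,0],"claw":0}]'
cat > st.py <<'E'
from h import *
import sys
np.set_printoptions(precision=4,suppress=True)
st=ctrl.get_state(); im=ctrl.get_image("wrist"); save(im,sys.argv[1]+".png"); P=cloud(im,st); np.savez(sys.argv[1]+".npz",P=P,c=im["color"])
print(st["position"],st["tool_rot"],abs(st["qd"]).max())
Q=P.reshape(-1,3); Q=Q[(abs(Q[:,0]-.6)<.13)&(abs(Q[:,1]-.2)<.17)&(Q[:,2]>.015)&(Q[:,2]<.15)]
n=np.array([-np.sin(.5),0,np.cos(.5)])
for tol in (.006,.003,.002):
    h=Q@n
    if tol==.006:
        hist,e=np.histogram(h,bins=200); h0=e[hist.argmax()]
    else: h0=ce@n
    I=Q[abs(h-h0)<tol]; ce=np.median(I,0); ce=I.mean(0); n=np.linalg.svd(I-ce,full_matrices=False)[2][2]; n*=np.sign(n[2])
print("plane",len(I),ce,n,"tilt",np.arccos(n[2]),"yaw",np.arctan2(-n[1],-n[0]))
ey=np.cross([0,0,1],-n*[1,1,0]); ey/=np.linalg.norm(ey); ex=np.cross(ey,n)
uv=np.c_[(Q-ce)@ex,(Q-ce)@ey,(Q-ce)@n]
on=abs(uv[:,2])<.003; print(cv2.minAreaRect(uv[on,:2].astype(np.float32)))
hh,e=np.histogram(uv[:,2],bins=np.arange(-.1,.09,.002)); print([(round(e[i],3),hh[i]) for i in hh.argsort()[::-1][:10]])
E
python3 st.py w2
```

```text
time: 4.45
position: [0.5289, 0.1889, 0.2194]
tool_rot: [3.041, -0.02, 0.774]
ft_force: [-0.0, -0.0, 0.3]
grip_width: 0.502
grip_force: 0.0
[0.5289 0.1889 0.2194] [ 3.0411 -0.02    0.7737] 0.013580115804313633
plane 19883 [0.6237 0.1888 0.0603] [-0.4794 -0.0021  0.8776] tilt 0.4999747084839819 yaw 0.004341796345410993
((-0.019527144730091095, 0.00017605721950531006), (0.2205815464258194, 0.14786963164806366), 89.83769226074219)
[(np.float64(-0.002), np.int64(9989)), (np.float64(0.0), np.int64(9895)), (np.float64(0.048), np.int64(2725)), (np.float64(0.05), np.int64(2495)), (np.float64(0.038), np.int64(1429)), (np.float64(0.004), np.int64(684)), (np.float64(0.006), np.int64(492)), (np.float64(0.002), np.int64(343)), (np.float64(0.026), np.int64(239)), (np.float64(0.036), np.int64(196))]
```

View pics/w2.png

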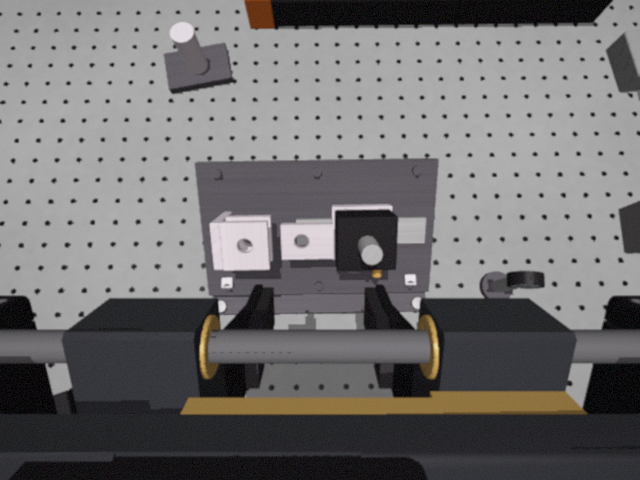

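```bash
cat > m.py <<'E'
from h import *
import sys
np.set_printoptions(precision=4,suppress=True)
z=np.load(sys.argv[1]+".npz"); P=z["P"]; y=.002; t=.5
n=np.array([-np.sin(t),-np.sin(t)*y,np.cos(t)]); n/=np.linalg.norm(n); ey=np.array([-y,1,0]); ex=np.cross(ey,n)
B=np.c_[ex,ey,n]; U=P@B; 
h0=np.median(U[...,2][(abs(P[...,0]-.62)<.08)&(abs(P[...,1]-.19)<.1)&(abs(U[...,2]-np.dot([.6237,.1888,.0603],n))<.004)])
u=U.reshape(-1,3); u=u[(abs(P.reshape(-1,3)[:,0]-.6)<.13)&(abs(P.reshape(-1,3)[:,1]-.2)<.14)]; h=u[:,2]-h0
ear=u[(abs(h-.05)<.004)&(u[:,1]>.215)]; post=u[(h>.0755)&(h<.082)]; ton=u[abs(h-.039)<.002]; box=u[(abs(h-.05)<.004)&(u[:,1]<.19)]
for nme,a in (("ear",ear),("post",post),("tongue",ton),("box",box)): 
    if len(a): print(nme,len(a),cv2.minAreaRect(a[:,:2].astype(np.float32)),"h",np.median(a[:,2])-h0,"world",B@np.array([*(np.percentile(a[:,:2],1,0)+np.percentile(a[:,:2],99,0))/2,np.median(a[:,2])]))
# hole: dark pixels inside ear / tongue
g=cv2.cvtColor(z["c"],cv2.COLOR_RGB2GRAY)
im=ctrl.get_image("wrist") if 0 else None
H=U[...,2]-h0
for nme,(lo,hi,y0,y1) in dict(earhole=(.046,.054,.215,.30),tonguehole=(.036,.042,.17,.30)).items():
    m=((H>lo)&(H<hi)&(U[...,1]>y0)&(U[...,1]<y1)&(abs(P[...,0]-.6)<.06)).astype(np.uint8)
    cs,hr=cv2.findContours(m,cv2.RETR_CCOMP,cv2.CHAIN_APPROX_NONE)
    for c,k in zip(cs,hr[0]):
        if k[3]>=0 and cv2.contourArea(c)>20:
            q=U[c[:,0,1],c[:,0,0]]; (cx,cy),r=cv2.minEnclosingCircle(q[:,:2].astype(np.float32)); print(nme,"slope",cx,cy,"r",r,"px",c.mean(0).mean(0) if 0 else c[:,0].mean(0),"world",B@np.array([cx,cy,np.median(q[:,2])]))
print("h0",h0)
E
python3 m.py w2
```

```text
ear 2577 ((0.5657827854156494, 0.2517460584640503), (0.04068836569786072, 0.04652446508407593), 0.011185474693775177) h 0.05001513129523666 world [0.5903 0.2525 0.0991]
post 344 ((0.5660199522972107, 0.1478082537651062), (0.015292936936020851, 0.015408944338560104), 71.30908966064453) h 0.07800829082936028 world [0.5771 0.1491 0.1237]
tongue 1702 ((0.563916802406311, 0.1998932659626007), (0.1485513150691986, 0.05041256919503212), 89.91505432128906) h 0.03898594763811164 world [0.5991 0.1816 0.0913]
box 2789 ((0.5658980011940002, 0.14766249060630798), (0.04646695405244827, 0.05003039911389351), 0.41217729449272156) h 0.04988913765770661 world [0.5908 0.1492 0.0991]
earhole slope 0.5662029981613159 0.2473149597644806 r 0.006875278428196907 px [244.5476 245.3095] world [0.5909 0.2485 0.0985]
tonguehole slope 0.5661147236824036 0.20167934894561768 r 0.006965883541852236 px [300.9286 240.9286] world [0.596  0.2029 0.0891]
h0 -0.24628057243962398
```

```bash
cat > t.py <<'E'
from h import *
import sys
np.set_printoptions(precision=4,suppress=True)
y=.002;t=.5
n=np.array([-np.sin(t),-np.sin(t)*y,np.cos(t)]); n/=np.linalg.norm(n); ey=np.array([-y,1,0]); ex=np.cross(ey,n)
B=np.c_[ex,ey,n]; D=np.c_[ex,-ey,-n]
h0=-.2463
# args: slope x, y, height over plate of TCP
st=ctrl.get_state(); u=B.T@st["position"]; print("now slope",u[:2],"h",u[2]-h0, "tool tilt err deg",np.degrees(R.from_matrix(D.T@R.from_rotvec(st["tool_rot"]).as_matrix()).as_rotvec()))
a=list(map(float,sys.argv[1:]))
for i in range(0,len(a),3): print(a[i:i+3],rowto(B@np.array([a[i],a[i+1],a[i+2]+h0]),D,st))
E
python3 t.py .566 .1478 .118 .566 .1478 .064
```

```text
now slope [0.5698 0.1877] h 0.18489878774638335 tool tilt err deg [-0.4155 -0.1185  0.8081]
[0.566, 0.1478, 0.118] (array([-0.0124,  0.158 ,  0.2688]), array([ 0.0139,  0.004 , -0.0269]))
[0.566, 0.1478, 0.064] (array([-0.0119,  0.1565,  0.4848]), array([ 0.0139,  0.004 , -0.0269]))
```

```bash
python3 -m inch '[{"slide":[-0.01,0.08,0.1],"angular":[0.014,0,-0.027],"claw":0},{"slide":[-0.012,0.16,0.2],"angular":[0.014,0,-0.027],"claw":0},{"slide":[-0.012,0.16,0.27],"angular":[0.014,0,-0.027],"claw":0},{"slide":[-0.012,0.16,0.27],"angular":[0.014,0,-0.027],"claw":0},{"slide":[-0.012,0.16,0.27],"angular":[0.014,0,-0.027],"claw":0}]'; python3 t.py .566 .1478 .118 .566 .1478 .064
```

```text
time: 5.0
position: [0.5576, 0.15, 0.158]
tool_rot: [-3.044, -0.006, -0.772]
ft_force: [-0.0, 0.9, 0.1]
grip_width: 0.493
grip_force: 0.0
now slope [0.5653 0.1489] h 0.11749211472018758 tool tilt err deg [ 0.0961 -0.1892 -0.0917]
[0.566, 0.1478, 0.118] (array([ 0.0026,  0.0043, -0.002 ]), array([-0.0032,  0.0063,  0.0031]))
[0.566, 0.1478, 0.064] (array([0.0033, 0.0047, 0.214 ]), array([-0.0032,  0.0063,  0.0031]))
```

```bash
python3 -m inch '[{"slide":[0.003,0.004,0.1],"angular":[0,0,0],"claw":0},{"slide":[0.003,0.004,0.17],"angular":[0,0,0],"claw":0},{"slide":[0.003,0.004,0.212],"angular":[0,0,0],"claw":0},{"slide":[0.003,0.004,0.212],"angular":[0,0,0],"claw":0},{"slide":[0.003,0.004,0.212],"angular":[0,0,0],"claw":-0.7},{"slide":[0.003,0.004,0.212],"angular":[0,0,0],"claw":-1},{"slide":[0.003,0.004,0.212],"angular":[0,0,0],"claw":-1},{"slide":[0.003,0.004,0.212],"angular":[0,0,0],"claw":-1},{"slide":[0.003,0.004,0.212],"angular":[0,0,0],"claw":-1}]' 20; python3 t.py .566 .1935 .064
```

```text
time: 5.9
position: [0.5832, 0.1496, 0.1122]
tool_rot: [-3.044, -0.009, -0.775]
ft_force: [-2.0, -0.7, 3.3]
grip_width: 0.178
grip_force: 20.0
now slope [0.5658 0.1485] h 0.0650299920838108 tool tilt err deg [ 0.0498 -0.0979 -0.2174]
[0.566, 0.1935, 0.064] (array([ 0.0014, -0.1801,  0.0043]), array([-0.0017,  0.0033,  0.0072]))
```

```bash
python3 -m inch '[{"slide":[0,-0.03,0],"angular":[0,0,0],"claw":-1},{"slide":[0,-0.06,0],"angular":[0,0,0],"claw":-1},{"slide":[0,-0.09,0],"angular":[0,0,0],"claw":-1},{"slide":[0,-0.12,0],"angular":[0,0,0],"claw":-1},{"slide":[0,-0.145,0],"angular":[0,0,0],"claw":-1},{"slide":[0,-0.165,0],"angular":[0,0,0],"claw":-1},{"slide":[0,-0.177,0],"angular":[0,0,0],"claw":-1},{"slide":[0,-0.177,0],"angular":[0,0,0],"claw":-1},{"slide":[0,-0.177,0],"angular":[0,0,0],"claw":-1}]'; python3 t.py .566 .1935 .064
```

```text
time: 6.8
position: [0.583, 0.1948, 0.1122]
tool_rot: [-3.043, -0.01, -0.775]
ft_force: [-3.0, -0.9, 5.7]
grip_width: 0.179
grip_force: 20.0
now slope [0.5658 0.1937] h 0.06505996993007049 tool tilt err deg [ 0.142  -0.0795 -0.2351]
[0.566, 0.1935, 0.064] (array([0.0008, 0.0007, 0.0042]), array([-0.0047,  0.0027,  0.0078]))
```

Push gently on until the stop is felt.

```bash
python3 -m inch '[{"slide":[0,-0.004,0],"angular":[0,0,0],"claw":-1},{"slide":[0,-0.008,0],"angular":[0,0,0],"claw":-1},{"slide":[0,-0.012,0],"angular":[0,0,0],"claw":-1},{"slide":[0,-0.012,0],"angular":[0,0,0],"claw":-1}]'; python3 t.py .566 .1935 .064
```

```text
time: 7.2
position: [0.583, 0.1949, 0.1121]
tool_rot: [3.042, 0.006, 0.773]
ft_force: [-6.1, -5.7, 10.4]
grip_width: 0.175
grip_force: 20.0
now slope [0.5657 0.1937] h 0.06497040300110177 tool tilt err deg [-0.148  -0.1453 -0.1652]
[0.566, 0.1935, 0.064] (array([0.0011, 0.001 , 0.0039]), array([0.0049, 0.0048, 0.0055]))
```

```bash
python3 -m inch '[{"slide":[0,0.006,0],"angular":[0,0,0],"claw":0},{"slide":[0,0.008,0],"angular":[0,0,0],"claw":0},{"slide":[0,0.008,0],"angular":[0,0,0],"claw":0},{"slide":[0,0.008,-0.1],"angular":[0,0,0],"claw":0},{"slide":[0,0.008,-0.3],"angular":[0,0,0],"claw":0},{"slide":[0,0.008,-0.45],"angular":[0,0,0],"claw":0},{"slide":[0,0.008,-0.45],"angular":[0,0,0],"claw":0},{"slide":[0,0.008,-0.45],"angular":[0,0,0],"claw":0}]'; python3 st.py w3 |head -3; python3 m.py w3
```

```text
time: 8.0
position: [0.5293, 0.195, 0.2114]
tool_rot: [-3.044, -0.01, -0.777]
ft_force: [0.3, -0.3, -0.7]
grip_width: 0.497
grip_force: 0.0
[0.5293 0.195  0.2114] [-3.0436 -0.0098 -0.7772] 0.05292592989893553
plane 21276 [0.6227 0.1826 0.0597] [-0.4796 -0.0019  0.8775] tilt 0.5001956471874859 yaw 0.0039492924977590094
((-0.018474701792001724, 0.006369456648826599), (0.22045892477035522, 0.147641122341156), 89.87841796875)
ear 2947 ((0.5663415789604187, 0.2449171394109726), (0.05980986729264259, 0.04546045511960983), 89.31050109863281) h 0.05003315839234629 world [0.5902 0.2459 0.099 ]
post 361 ((0.5659389495849609, 0.1936827003955841), (0.01503466721624136, 0.015129541046917439), 71.0132827758789) h 0.0779516785880387 world [0.5771 0.1947 0.1237]
tongue 482 ((0.563709020614624, 0.22099244594573975), (0.05033611133694649, 0.10299687832593918), 0.11252391338348389) h 0.038904595701654526 world [0.5939 0.222  0.0884]
box 1344 ((0.5662832260131836, 0.1791744977235794), (0.045378297567367554, 0.020922264084219933), 0.43909040093421936) h 0.04991761429922495 world [0.5909 0.1805 0.0992]
earhole slope 0.5662623643875122 0.2474423199892044 r 0.007287160027772188 px [251.6279 242.2558] world [0.5912 0.2486 0.098 ]
h0 -0.24630991823420198
```

```bash
python3 -m inch '[{"slide":[0.05,0.17,-0.05],"angular":[0,-0.15,0],"claw":0},{"slide":[0.1,0.34,-0.08],"angular":[0,-0.35,0],"claw":0},{"slide":[0.15,0.51,-0.08],"angular":[0,-0.6,0],"claw":0},{"slide":[0.2,0.68,-0.08],"angular":[0,-0.8,0],"claw":0},{"slide":[0.27,0.88,-0.08],"angular":[0,-0.955,0],"claw":0},{"slide":[0.27,0.88,-0.08],"angular":[0,-0.955,0],"claw":0},{"slide":[0.27,0.88,-0.08],"angular":[0,-0.955,0],"claw":0}]'; python3 -m inch '[{"slide":[0.03,0.17,0],"angular":[0,0,0.25],"claw":0},{"slide":[0.06,0.34,0],"angular":[0,0,0.5],"claw":0},{"slide":[0.08,0.51,0],"angular":[0,0,0.75],"claw":0},{"slide":[0.1,0.6,0],"angular":[0,0,1],"claw":0},{"slide":[0.1,0.6,0],"angular":[0,0,1],"claw":0}]';  python3 -m inch '[{"slide":[0,0,0],"angular":[0,0,0.25],"claw":0},{"slide":[0,0,0],"angular":[0,0,0.5],"claw":0},{"slide":[0,0,0],"angular":[0,0,0.75],"claw":0},{"slide":[0,0,0],"angular":[0,0,1],"claw":0},{"slide":[0,0,0],"angular":[0,0,1],"claw":0}]'; python3 - <<'E'
from h import *
np.set_printoptions(precision=4,suppress=True)
D=np.array([[0,-1,0],[-1,0,0],[0,0,-1.]])
st=ctrl.get_state();print(st["joint_positions"],rowto([.617,-.255,.23],D))
E
```

```text
time: 8.75
position: [0.5804, -0.027, 0.2562]
tool_rot: [-3.14, -0.003, 0.013]
ft_force: [-0.7, 0.9, 1.0]
grip_width: 0.499
grip_force: 0.0
time: 9.25
position: [0.6051, -0.178, 0.2583]
tool_rot: [3.032, -0.813, -0.007]
ft_force: [1.2, 0.2, 0.2]
grip_width: 0.499
grip_force: 0.0
time: 9.75
position: [0.6058, -0.1714, 0.2595]
tool_rot: [2.728, -1.556, -0.005]
ft_force: [1.4, 0.4, -0.5]
grip_width: 0.496
grip_force: 0.0
[ 0.4865  0.2863 -0.3153  1.4553  0.0886  1.4176 -2.438 ] (array([0.311 , 0.1314, 0.1176]), array([0.0063, 0.0033, 1.0205]))
```

```bash
python3 -m inch '[{"slide":[0,0,0],"angular":[0,0,-0.28],"claw":0},{"slide":[0,0,0],"angular":[0,0,-0.56],"claw":0},{"slide":[0,0,0],"angular":[0,0,-0.84],"claw":0},{"slide":[0,0,0],"angular":[0,0,-1],"claw":0}]';  python3 -m inch '[{"slide":[0,0,0],"angular":[0,0,-0.28],"claw":0},{"slide":[0,0,0],"angular":[0,0,-0.56],"claw":0},{"slide":[0,0,0],"angular":[0,0,-0.84],"claw":0},{"slide":[0,0,0],"angular":[0,0,-1],"claw":0}]' >/dev/null;  python3 -m inch '[{"slide":[0,0,0],"angular":[0,0,-0.28],"claw":0},{"slide":[0,0,0],"angular":[0,0,-0.56],"claw":0},{"slide":[0,0,0],"angular":[0,0,-0.84],"claw":0},{"slide":[0,0,0],"angular":[0,0,-1],"claw":0}]' >/dev/null;  python3 -m inch '[{"slide":[0,0,0],"angular":[0,0,-0.28],"claw":0},{"slide":[0,0,0],"angular":[0,0,-0.56],"claw":0},{"slide":[0,0,0],"angular":[0,0,-0.84],"claw":0},{"slide":[0,0,0],"angular":[0,0,-1],"claw":0},{"slide":[0,0,0],"angular":[0,0,-1],"claw":0}]'; python3 - <<'E'
from h import *
np.set_printoptions(precision=4,suppress=True)
D=np.array([[0,1,0],[1,0,0],[0,0,-1.]])
st=ctrl.get_state();print(st["joint_positions"],rowto([.617,-.285,.23],D))
E
```

```text
time: 10.15
position: [0.6059, -0.1723, 0.2598]
tool_rot: [3.041, -0.786, -0.005]
ft_force: [0.2, 0.5, -0.6]
grip_width: 0.5
grip_force: 0.0
time: 11.45
position: [0.6059, -0.1726, 0.2599]
tool_rot: [-2.709, -1.586, 0.004]
ft_force: [0.8, -0.6, 0.2]
grip_width: 0.5
grip_force: 0.0
[ 0.696   0.3221 -0.5853  1.4461  0.1776  1.4295 -0.4025] (array([-0.3701,  0.2592,  0.1191]), array([-0.006 ,  0.0007, -0.9767]))
```

```bash
python3 -m inch '[{"slide":[-0.1,0.08,0.05],"angular":[0,0,-0.26],"claw":0},{"slide":[-0.2,0.16,0.1],"angular":[0,0,-0.52],"claw":0},{"slide":[-0.31,0.24,0.2],"angular":[0,0,-0.78],"claw":0},{"slide":[-0.313,0.227,0.24],"angular":[-0.006,0,-0.977],"claw":0},{"slide":[-0.313,0.227,0.24],"angular":[-0.006,0,-0.977],"claw":0},{"slide":[-0.313,0.227,0.24],"angular":[-0.006,0,-0.977],"claw":0}]'; cat > p.py <<'E'
from h import *
import sys
np.set_printoptions(precision=4,suppress=True)
D=np.array([[0,1,0],[1,0,0],[0,0,-1.]])
st=ctrl.get_state(); im=ctrl.get_image("wrist"); save(im,sys.argv[1]); P=cloud(im,st)
for r in ctrl.outline_of("lock_pin","wrist")[:1]:
    p=P[r["mask"]]; print(r["confidence"],r["bbox"])
    for lo,hi in ((.052,.058),(.083,.0885),(.089,.095)):
        s=p[(p[:,2]>lo)&(p[:,2]<hi)]; print(lo,len(s),(s.min(0)+s.max(0))/2 if len(s) else 0,np.ptp(s,0) if len(s) else 0)
        if lo==.083: c=(s.min(0)+s.max(0))/2
Q=P.reshape(-1,3); m=(abs(Q[:,2]-.05)<.003)&(abs(Q[:,0]-.61)<.06)&(abs(Q[:,1]+.215)<.11); print("racktop",m.sum(),cv2.minAreaRect(Q[m,:2].astype(np.float32)))
st=ctrl.get_state();print(st["position"],st["joint_positions"],rowto([c[0],c[1],.12],D),rowto([c[0],c[1],.066],D))
E
python3 p.py w4.png
```

```text
time: 12.05
position: [0.617, -0.2689, 0.2006]
tool_rot: [2.228, 2.214, 0.001]
ft_force: [0.4, 1.7, 1.1]
grip_width: 0.506
grip_force: 0.0
0.79 [317.4, 241.5, 29.6, 38.7]
0.052 200 [ 0.6163 -0.2665  0.0549] [0.0227 0.0182 0.0057]
0.083 263 [ 0.6165 -0.2692  0.0858] [0.0175 0.0176 0.0055]
0.089 114 [ 0.6165 -0.2686  0.0915] [0.0143 0.0141 0.0049]
racktop 7884 ((0.619539201259613, -0.21945099532604218), (0.15035392343997955, 0.05012171342968941), 86.55863952636719)
[ 0.6175 -0.269   0.2017] [ 0.8171  0.4497 -0.6102  1.4147  0.2587  1.3546  0.1939] (array([-0.0001, -0.0049,  0.3269]), array([ 0.0047,  0.0028, -0.0099])) (array([ 0.0002, -0.0054,  0.5429]), array([ 0.0047,  0.0028, -0.0099]))
```

View pics/w4.png

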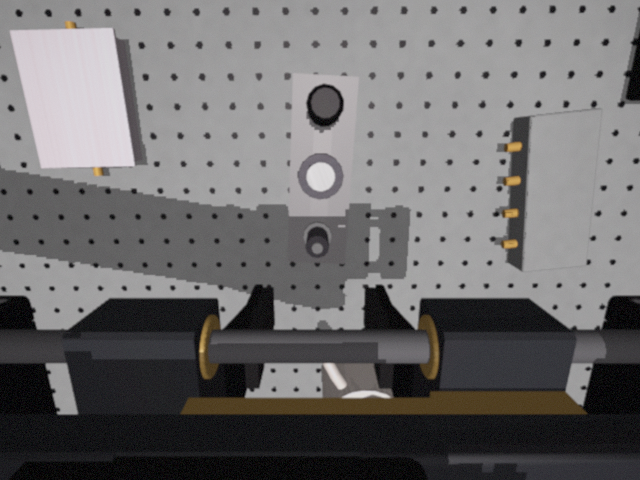

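```bash
python3 -m inch '[{"slide":[0,-0.003,0.16],"angular":[0.004,0.003,-0.01],"claw":0},{"slide":[0,-0.004,0.3],"angular":[0.004,0.003,-0.01],"claw":0},{"slide":[0,-0.004,0.42],"angular":[0.004,0.003,-0.01],"claw":0},{"slide":[0,-0.004,0.49],"angular":[0.004,0.003,-0.01],"claw":0},{"slide":[0,-0.004,0.528],"angular":[0.004,0.003,-0.01],"claw":0},{"slide":[0,-0.004,0.528],"angular":[0.004,0.003,-0.01],"claw":0},{"slide":[0,-0.004,0.528],"angular":[0.004,0.003,-0.01],"claw":-0.7},{"slide":[0,-0.004,0.528],"angular":[0.004,0.003,-0.01],"claw":-1},{"slide":[0,-0.004,0.528],"angular":[0.004,0.003,-0.01],"claw":-1},{"slide":[0,-0.004,0.528],"angular":[0.004,0.003,-0.01],"claw":-1}]' 40;  python3 -m inch '[{"slide":[0,0,0],"angular":[0,0,0],"claw":-1},{"slide":[0,0,0],"angular":[0,0,0],"claw":-1}]'; python3 -c "
from h import *
print(ctrl.get_state()['position'])"
```

```text
time: 13.15
position: [0.6159, -0.2712, 0.0692]
tool_rot: [-2.222, -2.22, 0.001]
ft_force: [-0.8, -0.6, 0.7]
grip_width: 0.225
grip_force: 0.0
time: 13.35
position: [0.6158, -0.2712, 0.069]
tool_rot: [-2.222, -2.22, 0.001]
ft_force: [0.2, -0.7, 4.6]
grip_width: 0.201
grip_force: 40.0
[ 0.61583703 -0.27122998  0.06903439]
```

```bash
python3 -m inch '[{"slide":[0,0,-0.08],"angular":[0,0,0],"claw":-1},{"slide":[0,0,-0.2],"angular":[0,0,0],"claw":-1},{"slide":[0,0,-0.36],"angular":[0,0,0],"claw":-1},{"slide":[0,0,-0.54],"angular":[0,0,0],"claw":-1},{"slide":[0,0,-0.64],"angular":[0,0,0],"claw":-1},{"slide":[0,0,-0.64],"angular":[0,0,0],"claw":-1}]'; python3 -m inch '[{"slide":[0.15,0,-0.02],"angular":[0,0,0],"claw":-1},{"slide":[0.32,0,-0.05],"angular":[0,0,0],"claw":-1},{"slide":[0.5,-0.03,-0.05],"angular":[0,0,0],"claw":-1},{"slide":[0.68,-0.06,-0.05],"angular":[0,0,0],"claw":-1},{"slide":[0.86,-0.1,-0.05],"angular":[0,0,0],"claw":-1},{"slide":[1,-0.12,-0.05],"angular":[0,0,0],"claw":-1}]'
sed -i 's/^h0=.*/h0=-.2463\nif "pin" in sys.argv: sys.argv.remove("pin"); D=np.c_[ey,ex,-n]/' t.py; python3 t.py pin .5662 .2454 .17; python3 -c "
from h import *
print(ctrl.get_state()['joint_positions'])"
```

```text
time: 13.95
position: [0.618, -0.2714, 0.2333]
tool_rot: [2.218, 2.216, 0.003]
ft_force: [0.3, -0.4, -0.3]
grip_width: 0.194
grip_force: 40.0
time: 14.55
position: [0.5842, -0.0176, 0.2396]
tool_rot: [-2.217, -2.221, 0.003]
ft_force: [0.3, 0.2, -0.3]
grip_width: 0.196
grip_force: 40.0
now slope [ 0.6276 -0.0188] h 0.1764812342681335 tool tilt err deg [28.8756  0.0528  0.0311]
[0.5662, 0.2454, 0.17] (array([ 1.0566, -0.2027,  0.1423]), array([-0.9625, -0.0018, -0.001 ]))
[ 0.6159496   0.25483236 -0.74369043  1.58675353  0.17349866  1.37225928
 -0.14491963]
```

```bash
python3 -m inch '[{"slide":[0.15,-0.03,0],"angular":[-0.15,0,0],"claw":-1},{"slide":[0.3,-0.06,0],"angular":[-0.35,0,0],"claw":-1},{"slide":[0.45,-0.1,0.03],"angular":[-0.55,0,0],"claw":-1},{"slide":[0.6,-0.15,0.06],"angular":[-0.75,0,0],"claw":-1},{"slide":[0.75,-0.18,0.1],"angular":[-0.9,0,0],"claw":-1},{"slide":[0.9,-0.2,0.14],"angular":[-0.963,0,0],"claw":-1},{"slide":[1,-0.203,0.142],"angular":[-0.963,0,0],"claw":-1},{"slide":[1,-0.203,0.142],"angular":[-0.963,0,0],"claw":-1}]'; python3 t.py pin .5662 .2454 .17 .5662 .2454 .131; python3 - <<'E'
from h import *
np.set_printoptions(precision=4,suppress=True)
st=ctrl.get_state(); im=ctrl.get_image("wrist"); save(im,"w5.png"); P=cloud(im,st)
Rm=R.from_rotvec(st["tool_rot"]).as_matrix(); T=(P-st["position"])@Rm
np.savez("w5.npz",P=P,c=im["color"])
for r in ctrl.outline_of("lock_pin","wrist")[:1]:
    p=T[r["mask"]]; print(r["confidence"],r["bbox"],p.min(0),p.max(0))
m=(abs(T[...,0])<.03)&(abs(T[...,1])<.02)&(T[...,2]>.0)&(T[...,2]<.07); q=T[m]
for z in np.arange(0,.07,.005):
    s=q[abs(q[:,2]-z-.0025)<.0025]
    if len(s): print(round(z,3),len(s),s.min(0)[:2],s.max(0)[:2])
E
```

```text
time: 15.35
position: [0.5333, 0.2336, 0.2045]
tool_rot: [1.935, 1.947, 0.499]
ft_force: [0.4, 0.0, -0.3]
grip_width: 0.193
grip_force: 40.0
now slope [0.5665 0.2325] h 0.16988060229759866 tool tilt err deg [-0.1     0.1472 -0.2213]
[0.5662, 0.2454, 0.17] (array([ 0.0516, -0.0008, -0.0003]), array([ 0.0033, -0.0049,  0.0074]))
[0.5662, 0.2454, 0.131] (array([ 0.0512, -0.0011,  0.1557]), array([ 0.0033, -0.0049,  0.0074]))
0.89 [318.3, 299.7, 40.6, 62.6] [-0.0255 -0.0082 -0.1516] [0.0766 0.0109 0.1188]
0.0 352 [ 0.0031 -0.016 ] [0.0113 0.0187]
0.005 304 [ 0.0033 -0.016 ] [0.0115 0.0187]
0.01 413 [ 0.0025 -0.0151] [0.0141 0.0177]
0.015 96 [ 0.0071 -0.0093] [0.0135 0.0115]
0.035 28 [ 0.005  -0.0023] [0.007  0.0049]
0.04 44 [ 0.0032 -0.0036] [0.0068 0.0056]
0.045 49 [ 0.0031 -0.0036] [0.0067 0.0056]
0.05 26 [ 0.0027 -0.0037] [0.0068 0.0057]
```

View pics/w5.png

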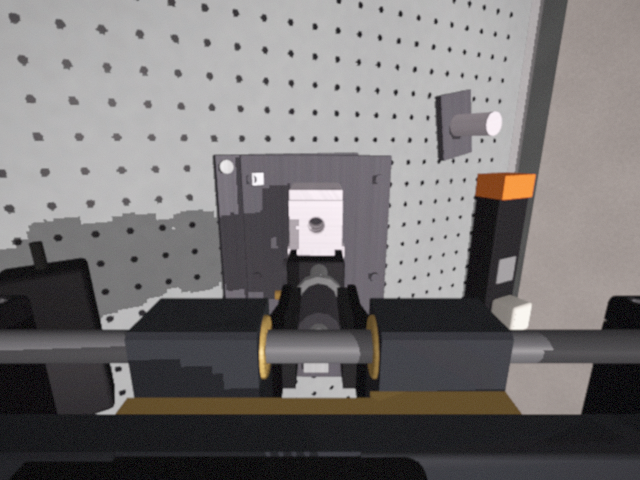

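```bash
python3 m.py w5 | grep -v tongue
```

```text
ear 3291 ((0.5652360916137695, 0.24485208094120026), (0.05968749150633812, 0.04575048387050629), 89.9805908203125) h 0.04993201760719909 world [0.5897 0.2461 0.0987]
earhole slope 0.5640778541564941 0.2473018318414688 r 0.0064628650434315205 px [315.1778 224.1778] world [0.5892 0.2485 0.0972]
h0 -0.24627300897912474
```

```bash
python3 t.py pin .5648 .2453 .132; python3 -m inch '[{"slide":[0.03,-0.004,0.05],"angular":[0.003,-0.005,0.007],"claw":-1},{"slide":[0.051,-0.007,0.1],"angular":[0.003,-0.005,0.007],"claw":-1},{"slide":[0.051,-0.007,0.15],"angular":[0.003,-0.005,0.007],"claw":-1},{"slide":[0.051,-0.007,0.15],"angular":[0.003,-0.005,0.007],"claw":-1},{"slide":[0.051,-0.007,0.15],"angular":[0.003,-0.005,0.007],"claw":-1}]';python3 t.py pin .5648 .2453 .132 .5648 .2453 .069; python3 - <<'E'
from h import *
im=ctrl.get_image("scene"); save(im,"s6.png"); cv2.imwrite("pics/s6c.png",cv2.resize(im["color"][200:360,290:470,::-1],None,fx=3.5,fy=3.5,interpolation=cv2.INTER_CUBIC))
E
```

```text
now slope [0.5677 0.2276] h 0.16917910933868305 tool tilt err deg [-0.0319 -0.0791  0.1024]
[0.5648, 0.2453, 0.132] (array([ 0.0709, -0.0116,  0.1486]), array([ 0.0011,  0.0026, -0.0034]))
time: 15.95
position: [0.5518, 0.2404, 0.171]
tool_rot: [1.949, 1.935, 0.493]
ft_force: [0.1, 0.7, -0.9]
grip_width: 0.196
grip_force: 40.0
now slope [0.5666 0.2393] h 0.13158708060057403 tool tilt err deg [ 0.0887 -0.2454  0.4667]
[0.5648, 0.2453, 0.132] (array([ 0.0241, -0.0074, -0.0017]), array([-0.003 ,  0.0082, -0.0156]))
[0.5648, 0.2453, 0.069] (array([ 0.0252, -0.007 ,  0.2503]), array([-0.003 ,  0.0082, -0.0156]))
```

View pics/s6c.png

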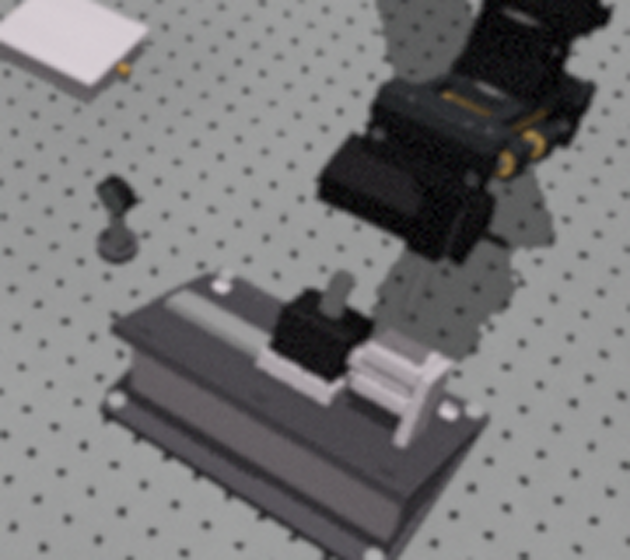

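```bash
python3 -m inch '[{"slide":[0.012,-0.002,-0.002],"angular":[-0.003,0.008,-0.016],"claw":-1},{"slide":[0.024,-0.004,-0.002],"angular":[-0.003,0.008,-0.016],"claw":-1},{"slide":[0.024,-0.004,-0.002],"angular":[-0.003,0.008,-0.016],"claw":-1},{"slide":[0.024,-0.004,-0.002],"angular":[-0.003,0.008,-0.016],"claw":-1},{"slide":[0.024,-0.004,-0.002],"angular":[-0.003,0.008,-0.016],"claw":-1}]';python3 t.py pin .5655 .2453 .132 .5655 .2453 .069; python3 - <<'E'
from h import *
st=ctrl.get_state(); im=ctrl.get_image("wrist"); save(im,"w7.png"); P=cloud(im,st); np.savez("w7.npz",P=P,c=im["color"])
cv2.imwrite("pics/w7c.png",cv2.resize(im["color"][150:350,220:420,::-1],None,fx=3,fy=3,interpolation=cv2.INTER_CUBIC))
E
python3 m.py w7 | grep -v tong;python3 t.py pin .5655 .2453 .132
```

```text
time: 16.5
position: [0.5508, 0.2478, 0.1719]
tool_rot: [1.936, 1.944, 0.498]
ft_force: [-0.6, 0.5, -1.3]
grip_width: 0.194
grip_force: 40.0
now slope [0.5662 0.2467] h 0.132877185353683 tool tilt err deg [-0.155   0.0182 -0.1302]
[0.5655, 0.2453, 0.132] (array([-0.0056, -0.003 ,  0.0035]), array([ 0.0052, -0.0006,  0.0043]))
[0.5655, 0.2453, 0.069] (array([-0.0057, -0.0037,  0.2555]), array([ 0.0052, -0.0006,  0.0043]))
ear 3330 ((0.5652585625648499, 0.25144678354263306), (0.046533431857824326, 0.04000873118638992), 89.99195098876953) h 0.049952281567211765 world [0.5897 0.2533 0.0987]
post 17 ((0.566783607006073, 0.2517302334308624), (0.009062583558261395, 0.0030665486119687557), 11.16942310333252) h 0.08085427714277252 world [0.5765 0.2527 0.1267]
h0 -0.24628018037185662
now slope [0.5663 0.2467] h 0.13284308339003312 tool tilt err deg [-0.1519  0.0212 -0.1224]
[0.5655, 0.2453, 0.132] (array([-0.0055, -0.0031,  0.0034]), array([ 0.0051, -0.0007,  0.0041]))
```

View pics/w7c.png

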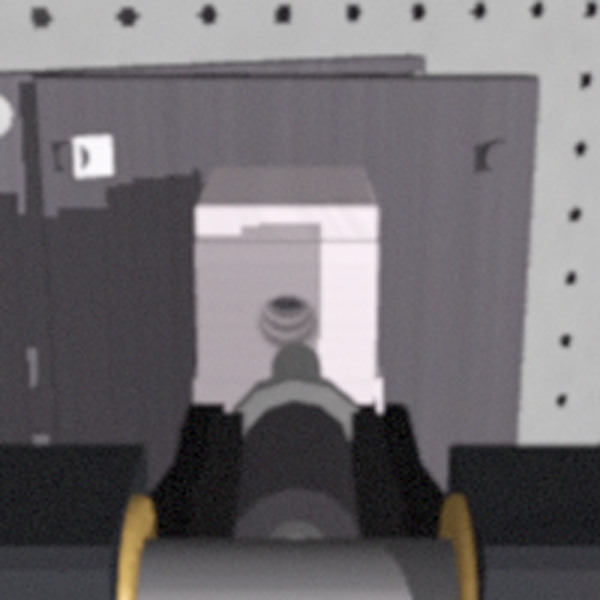

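```bash
python3 -m inch '[{"slide":[-0.0056,-0.0065,0.03],"angular":[0.005,0,0.004],"claw":-1},{"slide":[-0.0056,-0.0065,0.06],"angular":[0.005,0,0.004],"claw":-1},{"slide":[-0.0056,-0.0065,0.085],"angular":[0.005,0,0.004],"claw":-1},{"slide":[-0.0056,-0.0065,0.105],"angular":[0.005,0,0.004],"claw":-1},{"slide":[-0.0056,-0.0065,0.12],"angular":[0.005,0,0.004],"claw":-1},{"slide":[-0.0056,-0.0065,0.13],"angular":[0.005,0,0.004],"claw":-1},{"slide":[-0.0056,-0.0065,0.13],"angular":[0.005,0,0.004],"claw":-1}]';python3 t.py pin .5645 .2453 .1 .5645 .2453 .069
```

```text
time: 17.25
position: [0.565, 0.2465, 0.1423]
tool_rot: [1.94, 1.944, 0.496]
ft_force: [0.1, 0.2, -0.3]
grip_width: 0.195
grip_force: 40.0
now slope [0.5645 0.2453] h 0.10007919843082552 tool tilt err deg [0.0344 0.0389 0.002 ]
[0.5645, 0.2453, 0.1] (array([-0.0001, -0.0001,  0.0003]), array([-0.0011, -0.0013, -0.0001]))
[0.5645, 0.2453, 0.069] (array([-0.0002,  0.    ,  0.1243]), array([-0.0011, -0.0013, -0.0001]))
```

```bash
python3 -m inch '[{"slide":[0,0,0.015],"angular":[0,0,0],"claw":-1},{"slide":[0,0,0.03],"angular":[0,0,0],"claw":-1},{"slide":[0,0,0.045],"angular":[0,0,0],"claw":-1},{"slide":[0,0,0.06],"angular":[0,0,0],"claw":-1},{"slide":[0,0,0.06],"angular":[0,0,0],"claw":-1}]';python3 t.py pin .5645 .2453 .069
```

```text
time: 17.75
position: [0.5722, 0.2462, 0.1287]
tool_rot: [1.941, 1.944, 0.496]
ft_force: [0.7, -0.1, -0.0]
grip_width: 0.194
grip_force: 40.0
now slope [0.5643 0.2451] h 0.08469527635654825 tool tilt err deg [0.0681 0.0214 0.012 ]
[0.5645, 0.2453, 0.069] (array([0.0009, 0.001 , 0.0628]), array([-0.0023, -0.0007, -0.0004]))
```

```bash
python3 -m inch '[{"slide":[0,0,0.015],"angular":[0,0,0],"claw":-1},{"slide":[0,0,0.03],"angular":[0,0,0],"claw":-1},{"slide":[0,0,0.042],"angular":[0,0,0],"claw":-1},{"slide":[0,0,0.052],"angular":[0,0,0],"claw":-1},{"slide":[0,0,0.058],"angular":[0,0,0],"claw":-1},{"slide":[0,0,0.058],"angular":[0,0,0],"claw":-1}]';python3 t.py pin .5645 .2453 .069
```

```text
time: 18.35
position: [0.5792, 0.2465, 0.1165]
tool_rot: [1.94, 1.944, 0.496]
ft_force: [-1.1, 0.2, -0.6]
grip_width: 0.198
grip_force: 40.0
now slope [0.5646 0.2453] h 0.07058020765426395 tool tilt err deg [0.0275 0.0313 0.0044]
[0.5645, 0.2453, 0.069] (array([-0.0001, -0.0002,  0.0063]), array([-0.0009, -0.001 , -0.0001]))
```

Now seat to contact.

```bash
python3 -m inch '[{"slide":[0,0,0.004],"angular":[0,0,0],"claw":-1},{"slide":[0,0,0.008],"angular":[0,0,0],"claw":-1},{"slide":[0,0,0.011],"angular":[0,0,0],"claw":-1},{"slide":[0,0,0.011],"angular":[0,0,0],"claw":-1}]';python3 t.py pin .5645 .2453 .069
```

```text
time: 18.75
position: [0.5804, 0.2466, 0.1149]
tool_rot: [1.939, 1.943, 0.496]
ft_force: [-6.0, -1.6, 6.7]
grip_width: 0.194
grip_force: 40.0
now slope [0.5648 0.2454] h 0.06862880328566798 tool tilt err deg [-0.0166 -0.0398 -0.0238]
[0.5645, 0.2453, 0.069] (array([-0.0004, -0.0013, -0.0015]), array([0.0006, 0.0013, 0.0008]))
```

```bash
python3 -m inch '[{"slide":[0,0,0],"angular":[0,0,0],"claw":0},{"slide":[0,0,0],"angular":[0,0,0],"claw":0},{"slide":[0,0,0],"angular":[0,0,0],"claw":0},{"slide":[0,0,-0.06],"angular":[0,0,0],"claw":0},{"slide":[0,0,-0.2],"angular":[0,0,0],"claw":0},{"slide":[0,0,-0.4],"angular":[0,0,0],"claw":0},{"slide":[0,0,-0.5],"angular":[0,0,0],"claw":0},{"slide":[0,0,-0.5],"angular":[0,0,0],"claw":0},{"slide":[0,0,-0.5],"angular":[0,0,0],"claw":0}]'; python3 - <<'E'
from h import *
np.set_printoptions(precision=4,suppress=True)
st=ctrl.get_state(); im=ctrl.get_image("wrist"); P=cloud(im,st); np.savez("w8.npz",P=P,c=im["color"])
s=ctrl.get_image("scene")["color"][200:360,290:470,::-1]
cv2.imwrite("pics/w8c.png",np.hstack([cv2.resize(im["color"][150:350,220:420,::-1],(390,390)),cv2.resize(s,(405,360))[:, :, :] if 0 else cv2.resize(s,(405,390))]))
y=.002;t=.5
n=np.array([-np.sin(t),-np.sin(t)*y,np.cos(t)]); ey=np.array([-y,1,0]); ex=np.cross(ey,n)
U=(P@np.c_[ex,ey,n]).reshape(-1,3); U[:,2]+=.2463
q=U[(abs(U[:,0]-.565)<.02)&(abs(U[:,1]-.247)<.02)]
for lo,hi in ((.0525,.0575),(.083,.089),(.089,.095)):
    s=q[(q[:,2]>lo)&(q[:,2]<hi)]; print(lo,len(s),s.min(0),s.max(0),np.median(s,0)) if len(s) else print(lo,0)
E
```

```text
time: 19.65
position: [0.5216, 0.2474, 0.2277]
tool_rot: [1.934, 1.939, 0.502]
ft_force: [0.1, 0.0, 0.6]
grip_width: 0.502
grip_force: 0.0
0.0525 200 [0.5543 0.2407 0.0527] [0.5775 0.2589 0.0573] [0.566  0.2535 0.0549]
0.083 342 [0.5572 0.2386 0.0831] [0.5743 0.256  0.089 ] [0.5654 0.2489 0.0869]
0.089 97 [0.5624 0.243  0.0893] [0.5698 0.2513 0.0928] [0.5661 0.2472 0.091 ]
```

View pics/w8c.png

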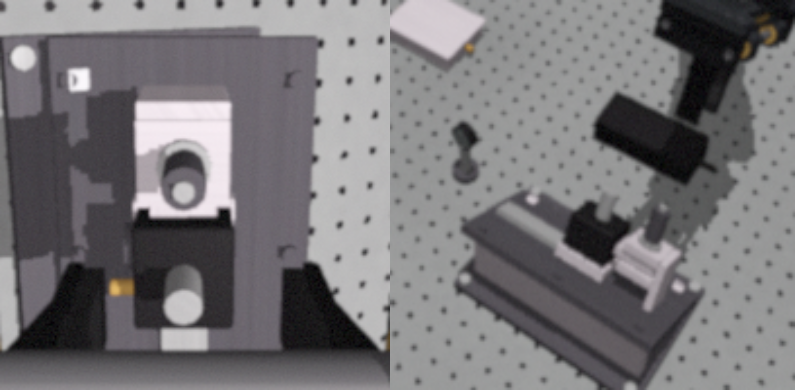

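The picture shows the pin upright in the clevis (left half, 183,175) and the carriage home with its post at (183,295). The flange top measures 55 mm above the plate, so it is seated.

```bash
python3 -c "
from bench import ctrl
print(ctrl.close_job())"
```

```text
the job is handed in; nothing more can be done
None
```

The carriage is home, the lock pin is through the clevis and tongue with its flange seated, the gripper is clear, and I handed the job in at about 20 s with no verdict returned.

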